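# Latch the screen cassette into its empty holder

### The job

On this flotation-lab bench, take the tall, narrow screen cassette that stands by itself and put it in the empty holder: push it straight down past the sprung latch until it is fully home and the latch has snapped back over its foot, then let go. Leave the low, wide cassette where it stands.

Things in the scene. Friction and masses are not known exactly. Their poses are not given: they have to be found in the camera images.
- cassette_center (a point): Centre, half-way up (60 mm), of the tall narrow cassette standing free. Grey foot 60 (x) x 64 (y) x 40 mm high; on its middle a stiff aluminium-framed mesh 16 thick (x), 50 wide (y), 80 mm high: 120 mm in all, about 0.25 kg. Grip the mesh frame across its thickness or width, in its upper 30 mm, so that the fingers stay above the holder. Alike both ways round; z up.
- holder_floor (a point): Centre of the empty holder's slot floor, 6 mm above the bench. Slick plastic slot 76 (x) x 84 mm (y) inside, fixed. Walls above this floor: +-y 61 mm, -x 92 mm, their flared tops widen the mouth 10 mm; latch on +x. Cassette x, y go along slot x, y, either way round; seated, its underside lies on this floor, its centre 60 mm above. A like holder nearby is already loaded: leave it. z up.
- holder_latch (a joint): Empty holder's latch (m): 0 shut, steel nose reaching 21 mm over the slot's +x edge; 0.026 pressed fully back. Slick nose: underside 42 mm above the slot floor, sloped top rising to 81 mm. A foot pushed down on the slope moves it back 5 to 21 mm (push about 6 N, more than the cassette's weight); once the foot is under the nose a spring snaps it back to 0.
- wide_center (a point): Centre, half-way up (45 mm), of the low wide screen cassette, which does not fit the holder and stays where it is: foot 60 (x) x 100 (y) x 40 mm, mesh frame 88 mm wide and 50 mm high, 90 mm in all.
Not all that is in view belongs to the job. Leave any yellow look-alike of the part that bears cassette_center alone.

How it is judged (in metres and radians):
On the way:
1. the cassette, entering the slot, presses the latch back (value of joint holder_latch above 0.004 m and horizontal distance between cassette_center and holder_floor below 0.02 m), for 0.05 s.
At the end, for the whole second after the job is handed in: The cassette stands upright (within 10 degrees) on the slot floor of the empty holder, its centre within 15 mm of the slot's middle, along the slot within 17 degrees and less than 5 mm above its seated height, with the latch sprung back to within 3 mm of shut (z of cassette_center in the frame of holder_floor between 0.054 and 0.065 m and horizontal distance between cassette_center and holder_floor below 0.015 m and angle between the y axis of cassette_center and the y axis of holder_floor, either way round below 0.3 rad and angle between cassette_center's own z axis and vertical below 0.17 rad and value of joint holder_latch below 0.003 m); the robot touches nothing.
It fails at once if the low wide cassette is moved more than 30 mm (distance of wide_center from where it was at the start of the episode above 0.03 m).
It also fails if it takes over 38 s, if anything falls off the work surface, if the arm or the gripper's body presses on something with over 40 N, if the wrist force passes 120 N, or if a joint passes its speed limit or range.

### The arm

A 6-joint arm with a two-finger parallel gripper is mounted at the origin on the work surface. World frame = base frame: x ahead of the robot, y to its left, z up, the work surface at z = 0. Lengths are in m, angles in degrees, forces in N, time in s.
With the tool pointing down it reaches from about 0.375 to 0.9 m from the base axis. Payload 3.1 kg.
Tool frame: the origin (TCP) lies midway between the tips of the shut fingers; the grasp point (between the pads) lies 19 mm behind it; z points along the fingers, y is the line along which they close (so a half turn about z gives the same grasp; the last joint's range is limited). The gripper opens to 87 mm and grips with 3 to 60 N. Pads are 19 mm wide; open, the fingers measure 117 mm over their backs; the gripper's body (75 mm by 190 mm) begins 51 mm behind the grasp point.
Start: joints at [53.887, 30.224, 82.088, -0, 67.689, -10.227], TCP at [0.273, 0.562, 0.223] pointing down, gripper open.
Joint ranges: [-176.69, 176.69], [-43.24, 126.21], [12.49, 139.97], [-82, 262], [0, 151.66], [-163.58, 163.58]. Speed limits (degrees/s): [159.86, 159.86, 180, 180, 180, 180].

### API

Orientations are given as a 3x3 rotation matrix whose columns are the frame's x, y, z axes.
In Python, from rig import read_state, capture, camera_info, hand_in gives the robot as it stands.
- The arm moves only by the tool drive_tool, never from a script. Its argument "motion" is a list of rows, each a list of 2 entries, a list of its own where there are three numbers: the shift along the tool's x, y, z in mm, then the turn, a rotation vector about the tool's x, y, z in rad. A call has 1 to 5 rows; each row shifts and turns the commanded pose from where the row before left it, along the tool's axes as they then stand; what a row does not reach is not made up. A row lasts 1/10 s, in which the tool goes at most 50 mm and 8.59 degrees, less where a joint would pass 70% of its speed; a pose out of reach is approached as far as the arm can. A call is refused whole if a number of a shift passes 50 or a number of a turn 0.15, either way. A call with a gripper value outside its range is refused whole. "gripper" is the opening, from 0 (shut) to 1 (fully open), set as the call begins (left out, the last holds). The fingers move at their own pace and stop on an object; the grip force is fixed at half the most. Time passes only in rows, so rows that do not move let the fingers close. It gives the time, the measured TCP pose, the force, the opening and the grip force at its end, in the units of the state.
- read_state(): the state, without advancing time (a new reading comes with each control period).
- capture(name): name is "side" or "top" or "wrist"; returns the picture (384x512x3 uint8, red, green, blue); there is no depth.
- camera_info(name): a dict with "fovy" (degrees; the focal length in pixels is half the picture's height over the tangent of half this angle, whatever the lens; pixels are square), "cx", "cy" (the principal point, pixels), "k1" (the pictures are not rectified: a ray, as slopes to the right and down, at radius r is drawn at 1 + k1 r^2 times it, then the intrinsics apply), "xyz" and "orientation" of the camera in the world; the wrist camera has in their place "T_tool_cam" (4x4, takes a point from camera to tool coordinates, whose origin is the TCP and whose axes are the flange's). Camera axes: x right, y down, z forward; pixel columns grow to the right and rows downward; lengths in m; the calibration is good to about 2 mm. A picture is of the moment at which its call begins: read the wrist's pose just before it. camera_info takes no time and is no camera call.
- hand_in(): hands the job in; it is judged then, once.
The state is a dict: "time_s": time; "joint_positions": joint angles; "qvel": joint speeds; "tau": joint torques, N m; "position": TCP position; "tcp_rot": TCP orientation; "force": force on the tool from outside, world axes, zero at the start; "moment": the same for the moment, N m; "opening": opening from 0.0 (shut) to 1.0 (fully open); "grasp_force": force on a finger pad.
Only numpy, scipy, OpenCV 4.12 (cv2) and the standard library are available. Lean on these libraries where they do the work, as an engineer would, in place of code of your own. Each camera call takes 0.05 s, during which the arm holds its last target. There are 200 camera calls.

## Working session

There is one attempt and no reset: what is moved stays moved. The work goes in short steps, Python scripts to look and compute and a tool call to move; the robot and the scene stay as the last step left them, time stands still between calls to the robot, and variables do not carry over. Pictures are saved under pics/ and viewed, at most 10 in all, crops included, and the job is handed in when it is done.

Besides the shell and the picture viewer there is one more tool, called after "Call:" as name(argument=value, ...) on one line, values as JSON. drive_tool: Moves the arm, as the interface text tells. Its arguments: {"type":"object","properties":{"motion":{"type":"array","items":{"type":"array"}},"gripper":{"type":"number"}},"required":["motion"]}

```bash
mkdir -p pics; cat > h.py <<'E'
import numpy as np, cv2
from rig import *
def cam(n, st=None):
    c=camera_info(n); f=192/np.tan(np.radians(c['fovy']/2))
    if n=='wrist':
        T=np.array(c['T_tool_cam']); R0=np.array(st['tcp_rot']); p=np.array(st['position'])
        return f,c,R0@T[:3,:3],p+R0@T[:3,3]
    return f,c,np.array(c['orientation']),np.array(c['xyz'])
def ray(C,uv):
    f,c,R,o=C; K=np.array([[f,0,c['cx']],[0,f,c['cy']],[0,0,1]])
    q=cv2.undistortPoints(np.array(uv,float).reshape(-1,1,2),K,np.array([c['k1'],0,0,0,0.]))[:,0]
    d=np.c_[q,np.ones(len(q))]@R.T
    return o,d
def plane(C,uv,z):
    o,d=ray(C,uv); return o+d*((z-o[2])/d[:,2])[:,None]
def tri(C1,u1,C2,u2):
    o1,d1=ray(C1,[u1]);o2,d2=ray(C2,[u2]);d1=d1[0];d2=d2[0]
    s=np.linalg.lstsq(np.c_[d1,-d2],o2-o1,rcond=None)[0]
    a=o1+s[0]*d1;b=o2+s[1]*d2
    return (a+b)/2,np.linalg.norm(a-b)
def proj(C,P):
    f,c,R,o=C;q=(np.array(P,float).reshape(-1,3)-o)@R;q=q[:,:2]/q[:,2:]
    r=(q**2).sum(1)[:,None];return q*(1+c['k1']*r)*f+[c['cx'],c['cy']]
E
python3 - <<'E'
from h import *
s=read_state();print(s)
for n in('top','side','wrist'):
    im=capture(n);cv2.imwrite(f'pics/{n}0.png',im[...,::-1]);print(n,camera_info(n))
E
```

```text
{'time_s': 0.0, 'joint_positions': array([ 5.38856161e+01,  3.02782594e+01,  8.21551759e+01, -6.93753352e-04,
        6.76889765e+01, -1.02277201e+01]), 'qvel': array([ 0.06040417, -0.01885796,  0.03119778, -0.04579452, -0.10833559,
       -0.07113125]), 'tau': array([-1.60091059e-05, -4.40025187e+01, -1.76596588e+01,  6.34339848e-02,
        5.80392906e-02, -1.50020733e-04]), 'position': array([0.27241956, 0.5617051 , 0.22158593]), 'tcp_rot': array([[-8.99661207e-01,  4.36586933e-01, -1.25019486e-03],
       [ 4.36588567e-01,  8.99659614e-01, -1.73254679e-03],
       [ 3.68342537e-04, -2.10452592e-03, -9.99997718e-01]]), 'force': array([-0.32970651,  0.4925264 ,  0.47429844]), 'moment': array([0.02265443, 0.0349834 , 0.02073824]), 'grasp_force': 0.0, 'opening': 0.999599537029393}
top {'fovy': 48.777942610990195, 'cx': 252.87762025366348, 'cy': 196.89394752504455, 'k1': -0.021636943611062148, 'xyz': array([ 0.39962905, -0.03590185,  1.24478588]), 'orientation': array([[ 0.01342262, -0.98714169,  0.15928314],
       [-0.99973931, -0.01030643,  0.02037387],
       [-0.01847025, -0.15951509, -0.98702269]])}
side {'fovy': 51.84390910463439, 'cx': 259.00089192075654, 'cy': 186.15739776249112, 'k1': -0.09583173093025703, 'xyz': array([ 0.50600305, -0.87796964,  0.78263656]), 'orientation': array([[ 0.99702743, -0.04613488,  0.06170792],
       [-0.07696419, -0.63356233,  0.76985407],
       [ 0.00357869, -0.77231493, -0.63522976]])}
wrist {'fovy': 68.48828304115447, 'cx': 251.17202055883024, 'cy': 188.50134810657755, 'k1': -0.022328934992838573, 'T_tool_cam': array([[ 1.70996088e-04, -9.68007106e-01, -2.50922724e-01,
         6.81986109e-02],
       [ 9.99999762e-01, -2.25069821e-06,  6.90151678e-04,
        -1.04594915e-03],
       [-6.68636480e-04, -2.50922783e-01,  9.68006875e-01,
        -1.62877179e-01],
       [ 0.00000000e+00,  0.00000000e+00,  0.00000000e+00,
         1.00000000e+00]])}
```

View pics/top0.png

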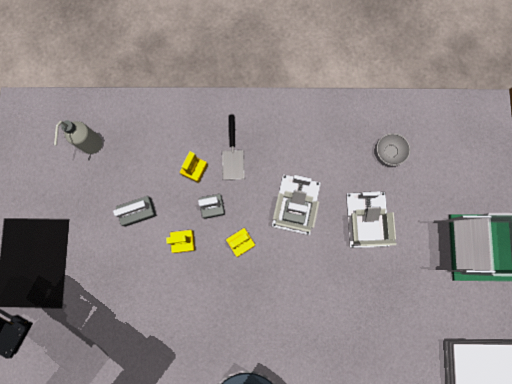

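View pics/side0.png

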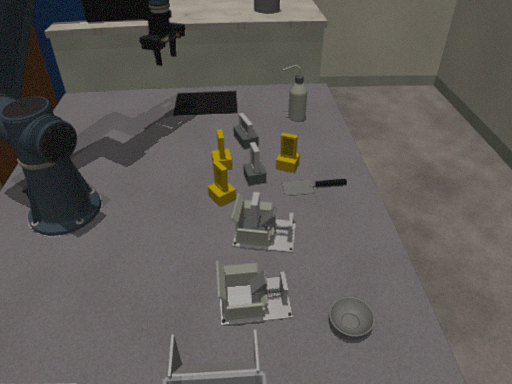

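Top view candidates for the tall cassette:
- Grey narrow cassette at (210,206), which matches the description. It is at (254,165) in the side view.
- Grey wide cassette at (134,211), which must stay.
- Yellow look-alikes at (194,167), (180,241) and (240,242).
- A cassette already in the loaded holder at (297,205).

The empty holder is at (370,220), or (254,290) in the side view. I choose (210,206) and will check it in a close crop.

```bash
python3 - <<'E'
import cv2,numpy as np
t=cv2.imread('pics/top0.png');s=cv2.imread('pics/side0.png')
def c(im,u,v,w,h): return cv2.resize(im[v:v+h,u:u+w],(400,300),interpolation=cv2.INTER_CUBIC)
a=np.vstack([np.hstack([c(t,180,180,64,48),c(t,330,180,80,60)]),np.hstack([c(s,214,130,80,60),c(s,206,255,100,75)])])
cv2.imwrite('pics/crop1.png',a)
E
```

```text
(no output)
```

View pics/crop1.png

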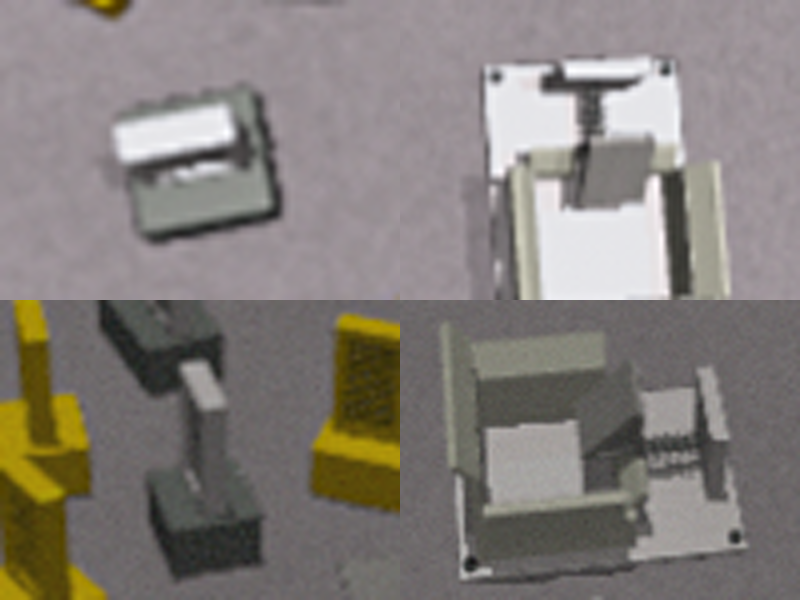

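The crop confirms (210,206): tall narrow mesh on a grey foot. The holder at right is empty, with its latch toward the image top (world +x). Next I get rough positions, then look with the wrist camera.

```bash
python3 - <<'E'
from h import *
T=cam('top');S=cam('side')
print(tri(T,(208.5,201.5),S,(254.5,148)))  # top of mesh
print(plane(T,[(203,204),(213.8,201.5),(203,199.5),(213.5,197)],.12))
print(plane(T,[(201.4,217.5),(223.8,213.5)],.04))
print('plate',plane(T,[(347.4,193.4),(385.2,192.6),(366,222)],.006))
print('wide',plane(T,[(134,208)],.09),plane(T,[(188,235),(245,240),(194,167)],.06), plane(T,[(297,212)],.13))
E
```

```text
(array([0.5692187 , 0.10688964, 0.11873182]), np.float64(0.0033517038821693646))
[[0.56037806 0.12126486 0.12      ]
 [0.56748936 0.09233354 0.12      ]
 [0.57262647 0.12165947 0.12      ]
 [0.57974588 0.09348956 0.12      ]]
[[0.53266547 0.13578928 0.04      ]
 [0.54493891 0.07173206 0.04      ]]
plate [[ 0.61293119 -0.28987001  0.006     ]
 [ 0.61649077 -0.40155694  0.006     ]
 [ 0.52859487 -0.34234593  0.006     ]]
wide [[0.55138242 0.31688913 0.09      ]] [[0.48071229 0.16902164 0.06      ]
 [0.46877089 0.00890172 0.06      ]
 [0.67615149 0.15909636 0.06      ]] [[ 0.54024397 -0.13025532  0.13      ]]
```

Call:
drive_tool(motion=[[[-31,-18,-6],[0,0,0]],[[-31,-18,-6],[0,0,0]],[[-31,-18,-6],[0,0,0]],[[-31,-18,-6],[0,0,0]],[[-31,-18,-6],[0,0,0]]], gripper=0.6)

```text
time_s: 0.65
position: [0.3734, 0.4123, 0.2525]
tcp_rot: [[-0.9, 0.436, -0.001], [0.436, 0.9, -0.0], [0.0, -0.001, -1.0]]
force: [-0.0, 0.3, 0.7]
opening: 0.653
grasp_force: 0.0
```

Call:
drive_tool(motion=[[[-31,-19,-6],[0,0,0]],[[-31,-19,-6],[0,0,0]],[[-31,-19,-6],[0,0,0]],[[-31,-19,-6],[0,0,0]],[[-31,-19,-6],[0,0,0]]])

```text
time_s: 1.15
position: [0.4713, 0.2591, 0.2826]
tcp_rot: [[-0.9, 0.437, -0.001], [0.437, 0.9, -0.0], [0.0, -0.0, -1.0]]
force: [-0.1, 0.3, 0.4]
opening: 0.599
grasp_force: 0.0
```

Call:
drive_tool(motion=[[[-31,-19,-6],[0,0,0]],[[-31,-19,-6],[0,0,0]],[[-31,-19,-6],[0,0,0]],[[0,0,0],[0,0,0.15]],[[0,0,0],[0,0,0.15]]])

```text
time_s: 1.65
position: [0.5303, 0.1672, 0.3003]
tcp_rot: [[-0.724, 0.689, -0.0], [0.689, 0.724, 0.0], [0.0, -0.0, -1.0]]
force: [0.1, -0.3, 0.3]
opening: 0.597
grasp_force: 0.0
```

Call:
drive_tool(motion=[[[0,0,0],[0,0,0.15]],[[0,0,0],[0,0,0.15]],[[0,0,0],[0,0,0.15]],[[0,0,0],[0,0,0.15]],[[0,0,0],[0,0,0]]])

```text
time_s: 2.15
position: [0.5295, 0.1686, 0.3002]
tcp_rot: [[-0.217, 0.976, -0.001], [0.976, 0.217, -0.0], [0.0, -0.001, -1.0]]
force: [0.1, 0.3, 0.7]
opening: 0.605
grasp_force: 0.0
```

```bash
python3 - <<'E'
from h import *
import pickle
s=read_state();im=capture('wrist');cv2.imwrite('pics/w1.png',im[...,::-1]);pickle.dump(s,open('w1.pkl','wb'))
C=cam('wrist',s);print(s['time_s'],s['position'],s['tcp_rot'],proj(C,[[.572,.107,.12],[.57,.107,0]]))
E
```

```text
2.15 [0.52948708 0.16856465 0.30024559] [[-2.17443051e-01  9.76072748e-01 -7.14963283e-04]
 [ 9.76073007e-01  2.17443039e-01 -9.55574806e-05]
 [ 6.21927362e-05 -7.18634672e-04 -9.99999740e-01]] [[273.20722776 224.27383882]
 [266.78303919 197.87716708]]
```

View pics/w1.png

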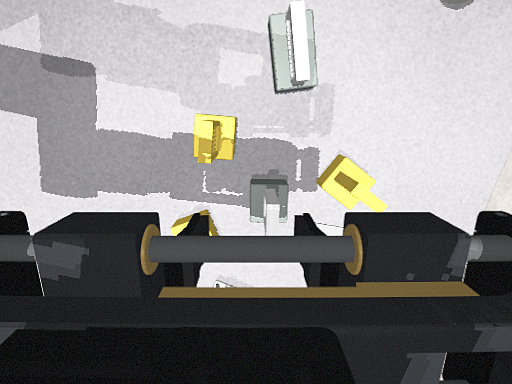

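The wrist view shows the grey cassette at (270,200), with its lower part hidden by the gripper. The wide one is at (293,50). I'll back off along tool -x.

Call:
drive_tool(motion=[[[-40,6,0],[0,0,0]],[[-40,6,0],[0,0,0]],[[-40,6,0],[0,0,0]],[[0,0,0],[0,0,0]],[[0,0,0],[0,0,0]]])

```text
time_s: 2.7
position: [0.5734, 0.0546, 0.3002]
tcp_rot: [[-0.217, 0.976, -0.001], [0.976, 0.217, 0.001], [0.001, -0.001, -1.0]]
force: [-0.4, 0.9, 1.1]
opening: 0.6
grasp_force: 0.0
```

```bash
cat > w.py <<'E'
from h import *
import pickle,sys
n=sys.argv[1]
s=read_state();im=capture('wrist');cv2.imwrite(f'pics/{n}.png',im[...,::-1]);pickle.dump(s,open(n+'.pkl','wb'))
E
python3 w.py w2
```

Call:
drive_tool(motion=[[[-15,0,30],[0,0,0]],[[-15,0,30],[0,0,0]],[[-15,0,20],[0,0,0]],[[0,0,0],[0,0,0]],[[0,0,0],[0,0,0]]])

```text
time_s: 3.25
position: [0.5829, 0.0127, 0.2208]
tcp_rot: [[-0.219, 0.976, -0.001], [0.976, 0.219, 0.001], [0.001, -0.0, -1.0]]
force: [0.8, -0.2, 1.6]
opening: 0.6
grasp_force: 0.0
```

```bash
python3 w.py w3; python3 - <<'E'
from h import *
import pickle
out=[]
for n in('w2','w3'):
    s=pickle.load(open(n+'.pkl','rb'));C=cam('wrist',s);p=proj(C,[[.572,.107,.08]])[0];print(n,s['position'],p)
    u,v=(p-[66,50]).astype(int);u=max(u,0);v=max(v,0);print(u,v)
    im=cv2.imread(f'pics/{n}.png');c=im[v:v+200,u:u+132];out.append(cv2.resize(c,None,fx=3,fy=3,interpolation=cv2.INTER_CUBIC))
h=min(o.shape[0] for o in out);cv2.imwrite('pics/c23.png',np.hstack([o[:h] for o in out]))
E
```

```text
w2 [0.5733501  0.05464845 0.30015588] [259.16853143 128.20740962]
193 78
w3 [0.58288444 0.01274332 0.22077335] [261.44121916  88.65100916]
195 38
```

View pics/c23.png

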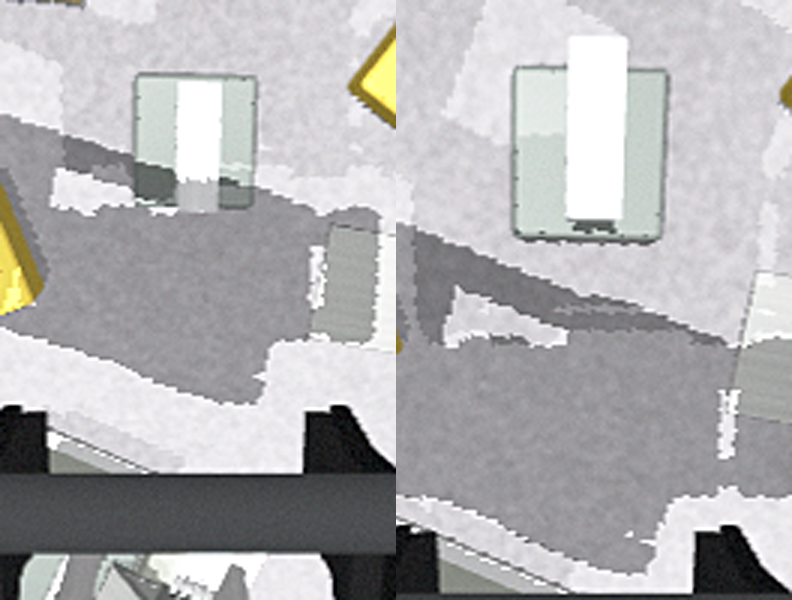

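Both crops show the cassette clearly. The white mesh top is at (178..222, 82..210) in the left crop and (172..232, 36..218) in the right one.

```bash
python3 - <<'E'
from h import *
import pickle
L=lambda n:cam('wrist',pickle.load(open(n+'.pkl','rb')))
A,B=L('w2'),L('w3')
a=np.array([(178,82),(222,82),(221,211),(178,211)])/3+[193,78]
b=np.array([(172,36),(232,37),(228,219),(171,218)])/3+[195,38]
P=[tri(A,x,B,y) for x,y in zip(a,b)]
for p,e in P: print(p.round(4),round(e,4))
q=plane(B,b,.12);print(q.round(4),q.mean(0)); d=q[0]+q[1]-q[2]-q[3];print('yaw y',np.degrees(np.arctan2(-d[0],d[1])))
f=np.array([(118,66),(272,68),(268,240),(118,238)])/3+[195,38]
q=plane(B,f,.04);print(q.round(4),q.mean(0)); d=q[0]+q[1]-q[2]-q[3];print('yaw y',np.degrees(np.arctan2(-d[0],d[1])))
E
```

```text
[0.5568 0.1321 0.1213] 0.0003
[0.5735 0.136  0.1198] 0.0002
[0.5848 0.0866 0.1156] 0.0007
[0.5676 0.083  0.1183] 0.0005
[[0.5566 0.1324 0.12  ]
 [0.5734 0.1359 0.12  ]
 [0.5842 0.0864 0.12  ]
 [0.5674 0.0829 0.12  ]] [0.57040902 0.10940827 0.12      ]
yaw y 12.310632301630806
[[0.5357 0.1341 0.04  ]
 [0.5925 0.1462 0.04  ]
 [0.6065 0.0846 0.04  ]
 [0.5486 0.0724 0.04  ]] [0.57081486 0.1093143  0.04      ]
yaw y 12.339683558287904
```

Call:
drive_tool(motion=[[[33,3,0],[0,0,0]],[[33,3,0],[0,0,0]],[[31,3,0],[0,0,0]],[[0,0,0],[0,0,0]],[[0,0,0],[0,0,0]]])

```text
time_s: 3.8
position: [0.5712, 0.1096, 0.2222]
tcp_rot: [[-0.221, 0.975, 0.003], [0.975, 0.221, -0.0], [-0.001, 0.003, -1.0]]
force: [0.2, -0.4, -0.6]
opening: 0.6
grasp_force: 0.0
```

```bash
python3 - <<'E'
from h import *
s=read_state();p=np.array(s['position']);R=np.array(s['tcp_rot']);print(s['time_s'],p,((np.array([.5706,.1094,.091])-p)@R*1000).round(1),np.degrees(np.arctan2(R[1,1],R[0,1])))
E
```

```text
3.8 [0.57122902 0.10956181 0.22215008] [ 1.000e-01 -1.000e+00  1.311e+02] 12.741476489643881
```

Call:
drive_tool(motion=[[[0,-1,40],[0,0,0.007]],[[0,0,40],[0,0,0]],[[0,0,30],[0,0,0]],[[0,0,20],[0,0,0]],[[0,0,0],[0,0,0]]])

```text
time_s: 4.3
position: [0.5683, 0.1069, 0.0883]
tcp_rot: [[-0.209, 0.978, -0.005], [0.978, 0.209, -0.0], [0.001, -0.005, -1.0]]
force: [0.1, -0.6, -0.2]
opening: 0.598
grasp_force: 0.0
```

Call:
drive_tool(motion=[[[0,0,0],[0,0,0]],[[0,0,0],[0,0,0]],[[0,0,0],[0,0,0]],[[0,0,0],[0,0,0]],[[0,0,0],[0,0,0]]], gripper=0)

```text
time_s: 4.8
position: [0.5703, 0.1079, 0.0913]
tcp_rot: [[-0.21, 0.978, 0.001], [0.978, 0.21, 0.0], [-0.0, 0.001, -1.0]]
force: [-0.9, -0.5, -0.1]
opening: 0.231
grasp_force: 0.0
```

Call:
drive_tool(motion=[[[0,0,0],[0,0,0]],[[0,0,0],[0,0,0]],[[0,0,0],[0,0,0]],[[0,0,0],[0,0,0]]])

```text
time_s: 5.2
position: [0.5703, 0.108, 0.091]
tcp_rot: [[-0.21, 0.978, 0.001], [0.978, 0.21, 0.0], [-0.0, 0.001, -1.0]]
force: [0.4, 0.9, 5.3]
opening: 0.181
grasp_force: 30.0
```

Call:
drive_tool(motion=[[[0,0,-20],[0,0,0]],[[0,0,-30],[0,0,0]],[[0,0,-40],[0,0,0]],[[0,0,-40],[0,0,0]],[[0,0,-40],[0,0,0]]])

```text
time_s: 5.7
position: [0.5685, 0.1078, 0.2604]
tcp_rot: [[-0.211, 0.978, -0.004], [0.978, 0.211, -0.0], [0.001, -0.004, -1.0]]
force: [1.3, 0.7, -3.4]
opening: 0.181
grasp_force: 30.0
```

Call:
drive_tool(motion=[[[-30,-8,-2],[0,0,0]],[[-40,-10,-2],[0,0,0]],[[-40,-10,-2],[0,0,0]],[[-40,-10,-2],[0,0,0]],[[-40,-10,-2],[0,0,0]]])

```text
time_s: 6.2
position: [0.5616, -0.0891, 0.2691]
tcp_rot: [[-0.211, 0.978, -0.003], [0.978, 0.211, 0.001], [0.002, -0.003, -1.0]]
force: [0.2, -0.0, -3.2]
opening: 0.181
grasp_force: 30.0
```

Call:
drive_tool(motion=[[[-40,-10,-2],[0,0,0]],[[-40,-10,-2],[0,0,0]],[[-40,-10,-2],[0,0,0]],[[-40,-10,-2],[0,0,0]],[[-40,-10,-2],[0,0,0]]])

```text
time_s: 6.7
position: [0.5548, -0.295, 0.2787]
tcp_rot: [[-0.21, 0.978, -0.003], [0.978, 0.21, 0.002], [0.003, -0.003, -1.0]]
force: [0.2, -0.9, -3.5]
opening: 0.184
grasp_force: 30.0
```

Call:
drive_tool(motion=[[[-40,-10,-2],[0,0,0]],[[-40,-10,-2],[0,0,0]],[[-40,-10,-2],[0,0,0]],[[-30,-8,-2],[0,0,0]],[[0,0,0],[0,0,0.07]]])

```text
time_s: 7.2
position: [0.5486, -0.4539, 0.2859]
tcp_rot: [[-0.135, 0.991, -0.002], [0.991, 0.135, -0.001], [-0.001, -0.003, -1.0]]
force: [-0.9, 0.6, -2.7]
opening: 0.185
grasp_force: 30.0
```

Call:
drive_tool(motion=[[[0,0,0],[0,0,0.07]],[[0,0,0],[0,0,0.07]],[[0,0,0],[0,0,0]],[[0,0,0],[0,0,0]],[[0,0,0],[0,0,0]]])

```text
time_s: 7.7
position: [0.5503, -0.4483, 0.2877]
tcp_rot: [[-0.003, 1.0, -0.001], [1.0, 0.003, 0.001], [0.001, -0.001, -1.0]]
force: [0.8, -0.3, -2.7]
opening: 0.177
grasp_force: 30.0
```

```bash
python3 w.py w4
```

Call:
drive_tool(motion=[[[15,0,-30],[0,0,0]],[[15,0,-30],[0,0,0]],[[0,0,0],[0,0,0]],[[0,0,0],[0,0,0]]])

```text
time_s: 8.15
position: [0.5507, -0.4188, 0.3491]
tcp_rot: [[-0.003, 1.0, 0.001], [1.0, 0.003, -0.002], [-0.002, 0.001, -1.0]]
force: [0.3, -1.0, -4.4]
opening: 0.182
grasp_force: 30.0
```

```bash
python3 w.py w5; python3 - <<'E'
import cv2,numpy as np
a,b=[cv2.imread(f'pics/w{i}.png')[0:300,156:356] for i in(4,5)]
cv2.imwrite('pics/c45.png',cv2.resize(np.hstack([a,b]),None,fx=2,fy=2,interpolation=cv2.INTER_CUBIC))
E
```

```text
(no output)
```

View pics/c45.png

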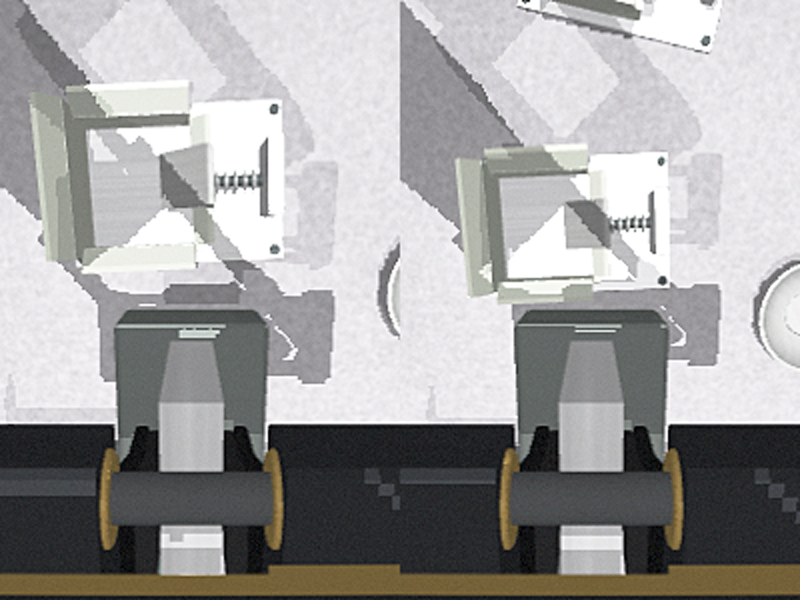

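The view shows the held cassette upright in the gripper and the empty holder ahead at (170,180) in the left half. I'll enlarge the holder for corner picking.

```bash
python3 - <<'E'
import cv2,numpy as np
a=cv2.imread('pics/w4.png')[36:146,166:300];b=cv2.imread('pics/w5.png')[66:156,180:294]
A=cv2.resize(a,(402,330),interpolation=cv2.INTER_CUBIC);B=cv2.resize(b,None,fx=3,fy=3,interpolation=cv2.INTER_CUBIC);B=cv2.copyMakeBorder(B,0,330-B.shape[0],0,0,0)
o=np.hstack([A,B]);print(o.shape);cv2.imwrite('pics/c45b.png',o)
E
```

```text
(330, 744, 3)
```

View pics/c45b.png

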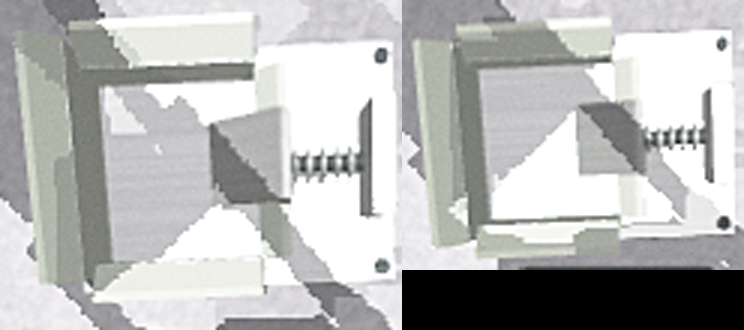

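```bash
python3 - <<'E'
from h import *
import pickle
L=lambda n:cam('wrist',pickle.load(open(n+'.pkl','rb')))
A,B=L('w4'),L('w5')
F={'floor+y-x':((100,84),(75,66)),'floor+y right':((252,78),(208,62)),'bolt+':((381,56),(320,44)),'bolt-':((382,266),(322,222)),
'flare+ out':((254,13),(209,18)),'flare- out':((264,292),(218,248))}
for k,(a,b) in F.items():
    a=np.array(a)/3+[166,36];b=np.array(b)/3+[180,66];p,e=tri(A,a,B,b);print(k,p.round(4),round(e,4),plane(A,[a],.006).round(4),plane(B,[b],.006).round(4))
b=np.array([(88,221),(216,214)])/3+[180,66];print('floor -y (B)',plane(B,b,.006).round(4))
a=np.array([(254,13),(264,292)])/3+[166,36];print(plane(A,a,.067));b=np.array([(209,18),(218,248)])/3+[180,66];print(plane(B,b,.067))
b=np.array([(12,40),(35,246)])/3+[180,66];print('-x wall out',plane(B,b,.098))
# held cassette foot: underside corners near edge
for n in('w4','w5'):
    s=pickle.load(open(n+'.pkl','rb'));print(s['position'],np.degrees(np.arctan2(s['tcp_rot'][1][1],s['tcp_rot'][0][1])))
b=np.array([(115,320),(268,320)])/2+[156,0]
q=plane(A,b,.2877-.0910+.04);print('foot',q)
E
```

```text
floor+y-x [ 0.4712 -0.3057 -0.0025] 0.001 [[ 0.4732 -0.307   0.006 ]] [[ 0.472  -0.3066  0.006 ]]
floor+y right [ 0.5475 -0.3044  0.0073] 0.0002 [[ 0.5476 -0.3042  0.006 ]] [[ 0.5474 -0.3043  0.006 ]]
bolt+ [ 0.6097 -0.2949  0.0109] 0.0003 [[ 0.6102 -0.2939  0.006 ]] [[ 0.6105 -0.2944  0.006 ]]
bolt- [ 0.6151 -0.394   0.004 ] 0.0004 [[ 0.6145 -0.3938  0.006 ]] [[ 0.615  -0.3938  0.006 ]]
flare+ out [ 0.5484 -0.2891  0.0651] 0.0005 [[ 0.5485 -0.275   0.006 ]] [[ 0.5479 -0.2809  0.006 ]]
flare- out [ 0.5534 -0.4049  0.0448] 0.0004 [[ 0.554  -0.4072  0.006 ]] [[ 0.5535 -0.4094  0.006 ]]
floor -y (B) [[ 0.4765 -0.3937  0.006 ]
 [ 0.5522 -0.3894  0.006 ]]
[[ 0.54865553 -0.28955785  0.067     ]
 [ 0.55345495 -0.40365598  0.067     ]]
[[ 0.54814206 -0.28936505  0.067     ]
 [ 0.55306786 -0.40238433  0.067     ]]
-x wall out [[ 0.45747763 -0.30330676  0.098     ]
 [ 0.46358482 -0.39804586  0.098     ]]
[ 0.55030468 -0.44828273  0.28773224] 0.18382539613952373
[ 0.55067633 -0.41877943  0.34912743] 0.16865988287028072
foot [[ 0.52103561 -0.41385477  0.2367    ]
 [ 0.57948112 -0.41365066  0.2367    ]]
```

The slot centre comes out at (0.512, -0.348) with yaw +2.6°, and the heights agree with the text. The held cassette's centre is about 2 mm in +y from the TCP.

Call:
drive_tool(motion=[[[23,-13,30],[0,0,0]],[[23,-13,40],[0,0,0]],[[23,-13,40],[0,0,0]],[[0,0,20],[0,0,-0.042]],[[0,0,0],[0,0,0]]])

```text
time_s: 8.7
position: [0.5079, -0.3469, 0.2126]
tcp_rot: [[-0.044, 0.999, -0.009], [0.999, 0.044, 0.009], [0.009, -0.009, -1.0]]
force: [-0.8, -0.8, -2.7]
opening: 0.183
grasp_force: 30.0
```

Call:
drive_tool(motion=[[[0,0,0],[0,0,0]],[[0,0,0],[0,0,0]]])

```text
time_s: 8.9
position: [0.5126, -0.3517, 0.2199]
tcp_rot: [[-0.043, 0.999, 0.003], [0.999, 0.043, -0.003], [-0.003, 0.003, -1.0]]
force: [-0.1, -0.1, -2.5]
opening: 0.183
grasp_force: 30.0
```

```bash
python3 - <<'E'
from h import *
s=read_state();p=np.array(s['position']);R=np.array(s['tcp_rot']);print(s['time_s'],p,((np.array([.511,-.350,.097])-p)@R*1000).round(1),np.degrees(np.arctan2(R[1,1],R[0,1])))
im=np.hstack([capture('side')[240:330,190:310],capture('top')[170:260,320:440]]);cv2.imwrite('pics/c6.png',cv2.resize(im,(800,300),interpolation=2)[...,::-1])
E
```

```text
8.9 [ 0.51260545 -0.35167624  0.21987511] [  2.1  -1.9 122.9] 2.4543810916784263
```

View pics/c6.png

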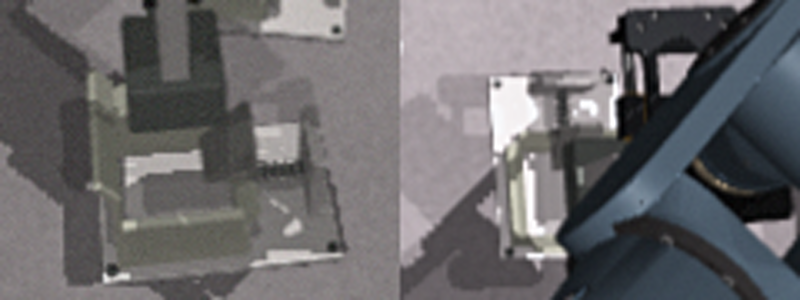

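The cassette hangs over the slot and is aligned with it. I descend with a small correction.

Call:
drive_tool(motion=[[[2,-2,10],[0,0,0]],[[0,0,15],[0,0,0]],[[0,0,15],[0,0,0]],[[0,0,0],[0,0,0]],[[0,0,0],[0,0,0]]])

```text
time_s: 9.5
position: [0.5092, -0.3478, 0.1785]
tcp_rot: [[-0.044, 0.999, -0.0], [0.999, 0.044, 0.0], [0.0, -0.0, -1.0]]
force: [-0.2, 0.5, -2.2]
opening: 0.18
grasp_force: 30.0
```

Call:
drive_tool(motion=[[[0,0,7],[0,0,0]],[[0,0,7],[0,0,0]],[[0,0,7],[0,0,0]],[[0,0,7],[0,0,0]],[[0,0,0],[0,0,0]]])

```text
time_s: 10.0
position: [0.5078, -0.3474, 0.1493]
tcp_rot: [[-0.044, 0.999, -0.004], [0.999, 0.044, 0.002], [0.002, -0.004, -1.0]]
force: [-2.2, -0.2, -2.3]
opening: 0.184
grasp_force: 30.0
```

Call:
drive_tool(motion=[[[-1,2,6],[0,0,0]],[[0,0,6],[0,0,0]],[[0,0,6],[0,0,0]],[[0,0,6],[0,0,0]],[[0,0,0],[0,0,0]]])

```text
time_s: 10.5
position: [0.5101, -0.3479, 0.1247]
tcp_rot: [[-0.044, 0.999, -0.003], [0.999, 0.044, 0.002], [0.003, -0.003, -1.0]]
force: [-3.4, -0.7, -4.4]
opening: 0.178
grasp_force: 30.0
```

Call:
drive_tool(motion=[[[0,0,6],[0,0,0]],[[0,0,6],[0,0,0]],[[0,0,6],[0,0,0]],[[0,0,5],[0,0,0]],[[0,0,0],[0,0,0]]])

```text
time_s: 11.0
position: [0.5106, -0.3482, 0.102]
tcp_rot: [[-0.044, 0.999, -0.002], [0.999, 0.044, 0.001], [0.002, -0.002, -1.0]]
force: [-4.7, -0.3, -8.1]
opening: 0.182
grasp_force: 30.1
```

Call:
drive_tool(motion=[[[0,0,2],[0,0,0]],[[0,0,2],[0,0,0]],[[0,0,1],[0,0,0]],[[0,0,1],[0,0,0]],[[0,0,0],[0,0,0]]])

```text
time_s: 11.5
position: [0.5128, -0.3494, 0.0983]
tcp_rot: [[-0.044, 0.999, 0.003], [0.999, 0.044, -0.002], [-0.002, 0.003, -1.0]]
force: [-1.7, -0.4, -4.4]
opening: 0.182
grasp_force: 30.0
```

```bash
python3 - <<'E'
from h import *
s=read_state();print(s['time_s'],s['position'],s['force'],s['moment'])
im=capture('side')[225:315,190:310];cv2.imwrite('pics/c7.png',cv2.resize(im,(800,600),interpolation=2)[...,::-1])
E
```

```text
11.5 [ 0.51278825 -0.34937992  0.09831538] [-1.66850377 -0.40985354 -4.35164091] [-0.11906575  0.08507557  0.00131538]
```

View pics/c7.png

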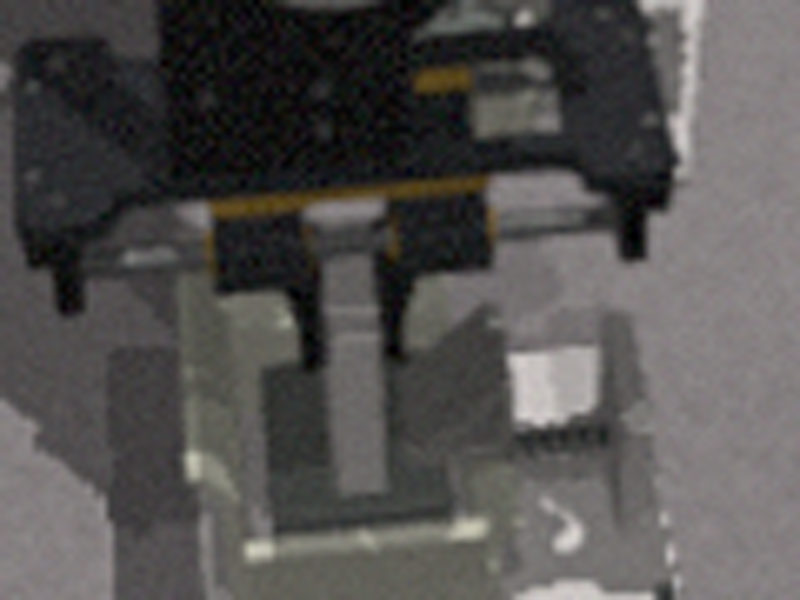

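The foot is in the slot and the nose appears to reach over its right edge at (450,420). The drop in Fx also suggests it snapped. I press a little to confirm floor contact.

Call:
drive_tool(motion=[[[0,0,1],[0,0,0]],[[0,0,1],[0,0,0]],[[0,0,1],[0,0,0]],[[0,0,0],[0,0,0]],[[0,0,0],[0,0,0]]])

```text
time_s: 12.05
position: [0.5122, -0.3495, 0.0972]
tcp_rot: [[-0.044, 0.999, 0.002], [0.999, 0.044, -0.002], [-0.002, 0.002, -1.0]]
force: [-1.7, 0.6, 8.5]
opening: 0.18
grasp_force: 30.0
```

Call:
drive_tool(motion=[[[0,0,0],[0,0,0]],[[0,0,0],[0,0,0]],[[0,0,0],[0,0,0]],[[0,0,0],[0,0,0]],[[0,0,0],[0,0,0]]], gripper=0.36)

```text
time_s: 12.55
position: [0.5113, -0.3487, 0.0943]
tcp_rot: [[-0.044, 0.999, -0.0], [0.999, 0.044, 0.0], [0.0, -0.0, -1.0]]
force: [0.3, 0.3, 0.8]
opening: 0.356
grasp_force: 0.0
```

Call:
drive_tool(motion=[[[0,0,-10],[0,0,0]],[[0,0,-30],[0,0,0]],[[0,0,-40],[0,0,0]],[[0,0,-40],[0,0,0]],[[0,0,-40],[0,0,0]]])

```text
time_s: 13.05
position: [0.5112, -0.3485, 0.2567]
tcp_rot: [[-0.044, 0.999, 0.0], [0.999, 0.044, -0.0], [-0.0, 0.0, -1.0]]
force: [1.0, -0.9, 0.5]
opening: 0.359
grasp_force: 0.0
```

Call:
drive_tool(motion=[[[-40,0,0],[0,0,0]],[[-40,0,0],[0,0,0]],[[-20,0,0],[0,0,0]],[[0,0,0],[0,0,0]],[[0,0,0],[0,0,0]]])

```text
time_s: 13.55
position: [0.5153, -0.4482, 0.2545]
tcp_rot: [[-0.043, 0.999, -0.0], [0.999, 0.043, 0.001], [0.001, -0.0, -1.0]]
force: [-0.9, 0.2, -0.1]
opening: 0.36
grasp_force: 0.0
```

```bash
python3 - <<'E'
from h import *
s=read_state();C=cam('wrist',s)
w=capture('wrist');u,v=proj(C,[[.53,-.348,.05]])[0].astype(int);v0=max(0,v-60)
a=cv2.resize(w[v0:v0+120,u-64:u+64],(400,375),interpolation=2);b=cv2.resize(capture('side')[245:335,200:296],(400,375),interpolation=2)
cv2.imwrite('pics/c8.png',np.hstack([a,b])[...,::-1]);print(s['time_s'],s['position'],u-64,v0)
E
```

```text
13.55 [ 0.51533785 -0.44816333  0.25454223] 202 29
```

View pics/c8.png

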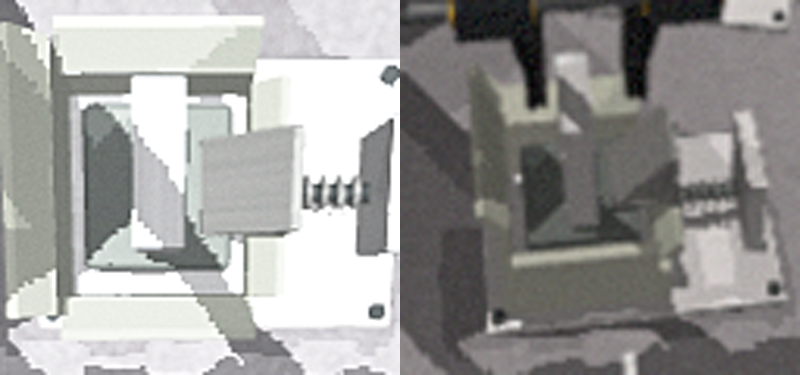

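The foot sits flat and centred in the slot, and the latch nose at (200–300, 130–230) reaches over it. The gripper is clear.

```bash
python3 -c "
from rig import *
print(hand_in())"
```

```text
the job is handed in; nothing more can be done
None
```

I put the tall cassette in the empty holder, pressed it down past the latch to the floor, let go, and handed the job in at about 14 s. The last pictures show it flat and centred with the nose over its foot, but the hand-in returned no verdict.

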